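# Weigh out a charge of milling balls from the dosing hopper

## Robot

A 6-joint arm with a two-finger parallel gripper is mounted at the origin on the work surface. World frame = base frame: x ahead of the robot, y to its left, z up, the work surface at z = 0. Lengths are in m, angles in rad, forces in N, time in s.
With the tool pointing down it reaches from about 0.325 to 0.775 m from the base axis. Payload 9.3 kg.
Tool frame: the origin (TCP) lies midway between the tips of the shut fingers; the grasp point (between the pads) lies 19 mm behind it; z points along the fingers, y is the line along which they close (so a half turn about z gives the same grasp; the last joint's range is limited). The gripper opens to 85 mm and grips with 20 to 120 N. Pads are 22 mm wide; open, the fingers measure 114 mm over their backs; the gripper's body (76 mm by 85 mm) begins 54 mm behind the grasp point. The pads swing forward as they close: fully open they stand 13 mm farther back than shut.
Start: joints at [0.963, 0.259, 0.021, 1.334, 0, 1.418], TCP at [0.242, 0.494, 0.231] pointing down, gripper open.
Joint ranges: [-3.04, 3.04], [-0.91, 1.82], [-1.04, 1.36], [-1.92, 1.95], [-1.52, 1.45], [-3.14, 3.14]. Speed limits (rad/s): [2.22, 2.22, 2.79, 3.14, 3.14, 3.14].

## Interface

Orientations are given as [roll, pitch, yaw] about the fixed x, y, z axes, in that order (R = Rz(yaw) Ry(pitch) Rx(roll)).
In Python, from cell import robot, imaging gives the robot as it stands.
- The arm moves only by the tool play_rows, never from a script. Its argument "motion" is a list of rows, each an object with "linear": the shift along the world's x, y, z in units of 30 mm (1.0 is 30 mm), a list of three; "spin": the turn about the world's z in units of 6 degrees (1.0 is 6 degrees). In form: [{"linear": [dx, dy, dz], "spin": spin}, ...]. A call has 1 to 20 rows; each row is the pose to reach, as a shift and turn from the pose commanded when the call began; what a row does not reach only later rows make up. A row lasts 1/12 s, in which the tool goes at most 41.7 mm and 7.16 degrees, less where a joint would pass 70% of its speed; a pose out of reach is approached as far as the arm can. A call with a gripper value outside its range is refused whole. "grip" is the finger opening in mm, from 0 to 85.4, set as the call begins (left out, the last holds). The fingers move at their own pace and stop on an object; the grip force is fixed at half the most. Time passes only in rows, so rows that repeat a pose let the fingers close. It gives the time, the measured TCP pose, the force, the opening and the grip force at its end, in the units of the state.
- robot.sense(): the state, without advancing time (a new reading comes with each control period).
- imaging.camera(name): name is "scene" or "top" or "wrist"; returns the picture (480x640x3 uint8, red, green, blue); there is no depth.
- imaging.camera_params(name): a dict with "mtx" (3x3 intrinsics, pixels), "world_to_cam" (4x4, takes a point from world to camera coordinates). Camera axes: x right, y up, looking along -z (the intrinsics and any distortion apply to the point x, -y, -z); pixel columns grow to the right and rows downward; lengths in m; the calibration is good to about 2 mm. A picture is of the moment at which its call begins: read the wrist's pose just before it. camera_params takes no time and is no camera call; for the wrist camera it gives the pose at the moment of the call.
- robot.sign_off(): hands the job in; it is judged then, once.
The state is a dict: "t": time; "joint_positions": joint angles; "dq": joint speeds; "joint_efforts": joint torques, N m; "tool_pos": TCP position; "ee_rot": TCP orientation; "contact_force": force on the tool from outside, world axes, zero at the start; "torque": the same for the moment, N m; "finger_gap": opening from 0.0 (shut) to 1.0 (fully open); "grasp_force": force on a finger pad.
Only numpy, scipy, OpenCV 4.12 (cv2) and the standard library are available. Lean on these libraries where they do the work, as an engineer would, in place of code of your own. Each camera call takes 0.05 s, during which the arm holds its last target. There are 200 camera calls.

## Task

Pick up the blue dosing cup by its grip and, holding it under the clear hopper between the two paddles that hang from the red shutter, use the cup to push the shutter open so that all five white milling balls run into it. Still holding the cup there, push the shutter fully shut again with it, then stand the cup with its five balls upright on the middle of the balance's round pan and let go. Leave the other things on the bench as they are.

Things in the scene. Friction and masses are not known exactly. Their poses are not given: they have to be found in the camera images.
- hopper: fixed stand with a clear funnel, 241 mm high. Origin on the bench straight below the spout's axis; own z up, own -x its open front, own +y the way the shutter opens. Behind: two 18 mm posts at own x = 36, y = +-135 mm, 176 mm high, joined by a crossbar on top; a 12 mm thick foot plate at own x = 20 to 100, y = +-150 mm. Below the shutter, in front of the posts, the space is free
- outlet (a point): centre of the lower end of the funnel's round spout (outer 46 mm, inner 40 mm), 136 mm over the bench; fixed. The funnel is 112 mm across its top
- shutter (a joint): travel (m) of the red shutter along the hopper's own +y: 0 shut, 0.044 fully open, stops at both ends. No spring: it stays where it is left and slides with about 1.2 N. Balls pass from about 0.018 on. Underside of its plate and rails: 130 mm over the bench, so the cup's rim must be between 86 and 130 mm up to push the paddles (118 is good)
- yoke (a point): moves with the shutter: midway between its two hanging paddles, 108 mm over the bench; 55 mm to the own -y side of the spout's axis when shut, 11 mm when open. Paddles: 4 mm plates square to the hopper's y, inner faces 45 mm either side (90 mm gap for the 70 mm cup), 28 mm wide along x, 86 to 130 mm over the bench. At full open, a cup against the +y paddle is within 1 mm of the axis
- cup: loose blue round dosing cup, outer diameter 70 mm at the rim and 66 mm at the foot, 60 mm high, 3 mm wall, 4 mm floor, about 110 g; origin at the centre of its underside, own z up. From its side a 12 mm thick bar runs along own -x at 38 to 50 mm height to an upright black grip
- cup_grip (a point): point to grasp on the cup's black upright grip: 130 mm along the cup's own -x, 78 mm over its underside. The grip is a flat plate 12 mm thick (own y, the way to pinch it), 34 mm long (own x), from 35 to 101 mm over the cup's underside
- cup_mid (a point): middle of the cup's inside, 30 mm over its underside on its axis
- balance: fixed white laboratory balance, 150 x 170 mm, 40 mm high, with a round steel pan; origin under the centre of its case on the bench
- pan (a point): centre of the top of the balance's round pan (120 mm diameter), 55 mm over the bench
- ball0_center (a point): centre of a white ceramic milling ball, 16 mm diameter, 13 g; at the start it rests on the shutter inside the hopper's spout
- ball1_center (a point): centre of a white ceramic milling ball, 16 mm diameter, 13 g; at the start it rests on the shutter inside the hopper's spout
- ball2_center (a point): centre of a white ceramic milling ball, 16 mm diameter, 13 g; at the start it rests on the shutter inside the hopper's spout
- ball3_center (a point): centre of a white ceramic milling ball, 16 mm diameter, 13 g; at the start it rests on the shutter inside the hopper's spout
- ball4_center (a point): centre of a white ceramic milling ball, 16 mm diameter, 13 g; at the start it rests on the shutter inside the hopper's spout
- bottle: bystander: loose white plastic bottle, 72 mm diameter, 190 mm tall; origin at its underside
- roll: bystander: loose upright blue paper roll, 104 mm diameter, 220 mm tall; origin at its underside
- jar: bystander: loose amber jar with black cap, 72 mm diameter, 90 mm tall, standing between the robot and the hopper; origin at its underside
- tub: bystander: loose open white tub, 104 mm diameter, 75 mm tall; origin at its underside
- meter: bystander: loose yellow hand meter lying flat, 150 x 78 x 36 mm (long along own x); origin at its underside
- driver: bystander: loose screwdriver with an orange handle, 170 mm long (along own x), about 30 mm high, lying in front of the hopper
Not all that is in view belongs to the job. Leave any turquoise look-alike of the balance alone.

How it is judged:
By the outcome, as a careful person would: the job done as asked, in the order asked, and still so for the second after the job is handed in, with the robot touching nothing.
It also fails if it takes over 51 s, if anything falls off the work surface, if the arm or the gripper's body presses on something with over 40 N, if the wrist force passes 120 N, or if a joint passes its speed limit or range.

## Working session

There is one attempt and no reset: what is moved stays moved. The work goes in short steps, Python scripts to look and compute and a tool call to move; the robot and the scene stay as the last step left them, time stands still between calls to the robot, and variables do not carry over. Pictures are saved under pics/ and viewed, at most 12 in all, crops included, and the job is handed in when it is done.

Besides the shell and the picture viewer there is one more tool, called after "Call:" as name(argument=value, ...), one argument or row to a line, values as JSON. play_rows: Moves the arm, as the interface text tells. Its arguments: {"type":"object","properties":{"motion":{"type":"array","items":{"type":"object","properties":{"linear":{"type":"array","items":{"type":"number"}},"spin":{"type":"number"}}}},"grip":{"type":"number"}},"required":["motion"]}

```bash
mkdir -p pics; ls; python3 - <<'E'
from cell import robot, imaging
import cv2,pickle
P={}
for n in("scene","top"):
    im=imaging.camera(n); P[n]=imaging.camera_params(n); cv2.imwrite(f"pics/{n}0.png",im[:,:,::-1])
    print(n,P[n])
pickle.dump(P,open("P.pkl","wb"))
print(robot.sense())
E
```

```text
pics
scene {'mtx': array([[582.03171817,   0.        , 320.71787378],
       [  0.        , 582.03171817, 237.60469159],
       [  0.        ,   0.        ,   1.        ]]), 'world_to_cam': array([[ 0.79632707,  0.6047825 , -0.01006606, -0.41079731],
       [-0.41285896,  0.55562992,  0.72168059,  0.11468673],
       [ 0.44205279, -0.57053793,  0.69215302, -1.75523805],
       [ 0.        ,  0.        ,  0.        ,  1.        ]])}
top {'mtx': array([[511.43526615,   0.        , 332.77753814],
       [  0.        , 511.43526615, 244.4583185 ],
       [  0.        ,   0.        ,   1.        ]]), 'world_to_cam': array([[-0.07324699, -0.99728795, -0.00718505,  0.02520535],
       [ 0.97203925, -0.07300052,  0.22318294, -0.52805919],
       [-0.22310217,  0.00936333,  0.9747501 , -1.28014182],
       [ 0.        ,  0.        ,  0.        ,  1.        ]])}
{'t': 0.1, 'joint_positions': array([ 9.63412386e-01,  2.59184433e-01,  2.08627966e-02,  1.33371196e+00,
       -2.78533801e-05,  1.41817711e+00]), 'dq': array([-0.00072143, -0.00295689,  0.00096127, -0.00164628,  0.00103487,
        0.00027904]), 'joint_efforts': array([ 5.18458997e-03, -5.56691408e+01,  3.45070374e+01,  1.15859119e-02,
       -1.07380999e-04, -4.77109381e-06]), 'tool_pos': array([0.24147009, 0.49388993, 0.23071015]), 'ee_rot': array([-3.14036553e+00, -1.60568846e-04,  2.68682785e+00]), 'contact_force': array([-0.49304392, -0.04949936,  0.26921353]), 'torque': array([-0.01664109,  0.04402259,  0.02980287]), 'grasp_force': 0.0, 'finger_gap': 1.0028365994336912}
```

View pics/scene0.png

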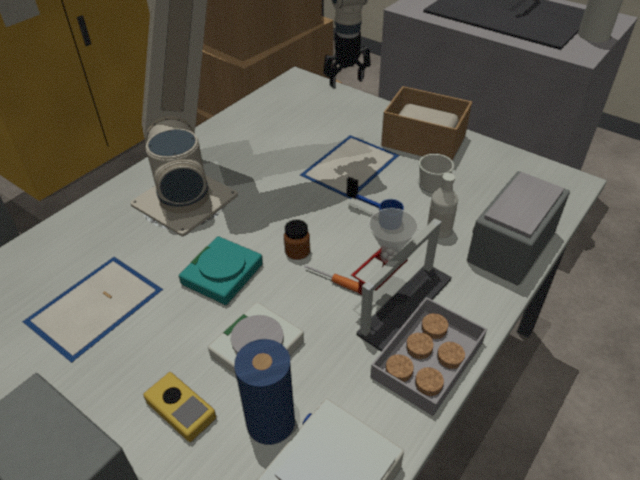

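View pics/top0.png

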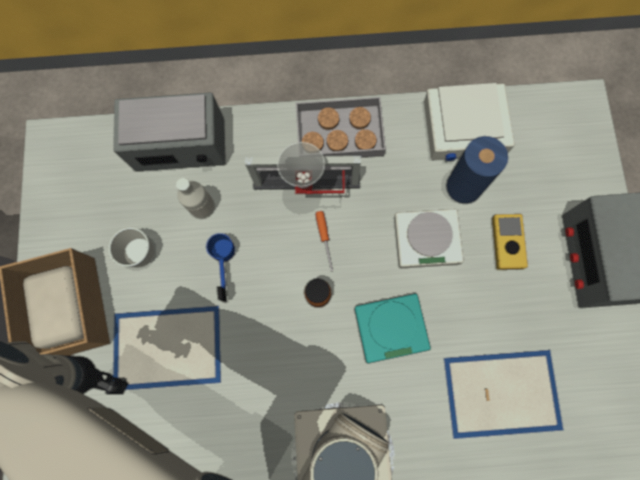

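Candidates from the top view:
- **Cup:** the blue cup at (221,248) with its black grip at (222,293). The blue roll (478,170) and the blue cloth/frames (168,347) are not it.
- **Balance:** the white one with a steel pan at (430,238). The turquoise look-alike (393,327) and the white box (470,118) are not it.
- **Hopper:** funnel at (302,165), with the red shutter at about (320,185).

I'll check these in one close crop and measure.

```bash
cat > h.py <<'E'
import numpy as np,cv2,pickle
P=pickle.load(open("P.pkl","rb"))
def cast(uv,z,p):
    uv=np.atleast_2d(np.float64(uv));K=p["mtx"];W=p["world_to_cam"];R=W[:3,:3];c=-R.T@W[:3,3]
    d=np.c_[(uv[:,0]-K[0,2])/K[0,0],-(uv[:,1]-K[1,2])/K[1,1],-np.ones(len(uv))]@R
    return c+d*((z-c[2])/d[:,2])[:,None]
def proj(X,p):
    X=np.atleast_2d(np.float64(X));K=p["mtx"];W=p["world_to_cam"];q=X@W[:3,:3].T+W[:3,3]
    return np.c_[K[0,0]*q[:,0]/-q[:,2]+K[0,2],K[1,1]*q[:,1]/q[:,2]+K[1,2]]
def blobs(m,minA=15):
    n,l,s,c=cv2.connectedComponentsWithStats(m.astype(np.uint8))
    return [(s[i],c[i],l==i) for i in range(1,n) if s[i][4]>=minA]
E
python3 - <<'E'
from h import *
t=cv2.imread("pics/top0.png");s=cv2.imread("pics/scene0.png")
for n,im in(("top",t),("scene",s)):
    h=cv2.cvtColor(im,cv2.COLOR_BGR2HSV);H,S,V=cv2.split(h)
    for nm,m in(("red",((H<6)|(H>172))&(S>150)&(V>60)),("blue",(H>105)&(H<125)&(S>150)),("black",(V<40)),("orange",(H>5)&(H<14)&(S>170)&(V>120))):
        for st,c,l in blobs(m,20): print(n,nm,st,c.round(1))
a=cv2.resize(t[130:310,190:370],None,fx=3,fy=3,interpolation=cv2.INTER_CUBIC)
cv2.imwrite("pics/c1.png",a)
b=cv2.resize(s[160:340,330:470],None,fx=4,fy=4,interpolation=cv2.INTER_CUBIC)[:600]
cv2.imwrite("pics/c2.png",b)
E
```

```text
top red [296 187  47   7 132] [313.7 190.8]
top red [566 228   8   8  57] [569.6 231.5]
top red [571 253   8   9  60] [574.3 257.4]
top red [575 280   9   9  61] [579.1 283.7]
top blue [447 154   8   6  38] [450.5 156.5]
top blue [208 235  26  53 549] [220.8 249.9]
top blue [460 433  17   3  27] [467.5 434.3]
top black [136 155  42  11 302] [156.8 159.8]
top black [197 155  10   7  65] [201.4 158.1]
top black [314 179  21   9 102] [324.1 182.6]
top black [576 219  24  67 856] [587.2 252.5]
top black [507 242  11  11  99] [511.9 247. ]
top black [307 280  20  12  89] [315.4 284.2]
top black [219 288   7  13  69] [222.1 293.9]
top black [  0 342  28  20 268] [ 11.  352.5]
top black [ 68 356  59  37 857] [ 93.5 376.6]
top black [ 56 377   7   7  29] [ 59.6 380. ]
top black [202 474  26   6  86] [213.1 477.5]
top orange [317 212  11  28 167] [321.8 225.5]
scene red [353 250  28  27  70] [367.4 261.5]
scene blue [364 161  27  25  35] [377.6 171.9]
scene blue [354 195  49  14 200] [381.7 202.7]
scene blue [110 259  41  25  77] [130.5 270.2]
scene blue [145 284  16  18  50] [153.2 291.3]
sc
[... 413 characters left out ...]
 14  37] [199.8 197.2]
scene black [161 199  12   7  26] [166.3 202.7]
scene black [286 220  21  19 328] [296.  229.5]
scene black [518 253  45  85 797] [535.9 304.9]
scene black [ 359  270   81   80 1393] [399.1 310. ]
scene black [272 370  23  70 607] [284.3 407.6]
scene black [239 383  13  12  38] [243.3 387.6]
scene black [267 384  10  10  24] [272.3 388. ]
scene black [164 388  16  15 190] [171.5 395.3]
scene black [242 395  12  12  41] [246.5 400.9]
scene black [245 405  14  25 102] [250.6 417.3]
scene black [255 410  11   7  21] [259.9 412.7]
scene black [258 430  11  13  33] [262.6 435.2]
scene black [112 465  13   9  21] [117.8 468.6]
scene orange [333 275  25  14 115] [345.8 281.5]
```

View pics/c1.png

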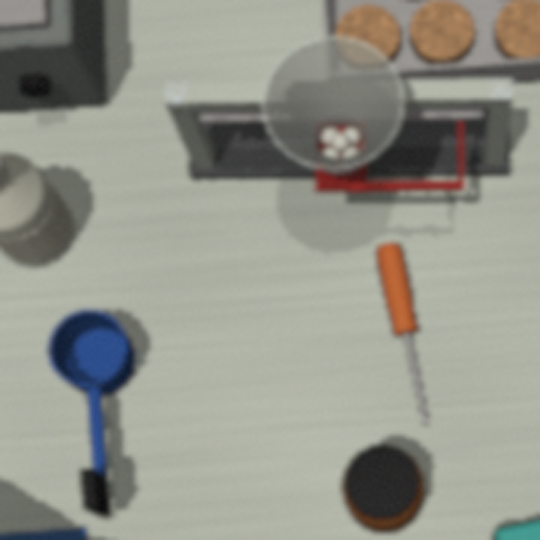

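View pics/c2.png

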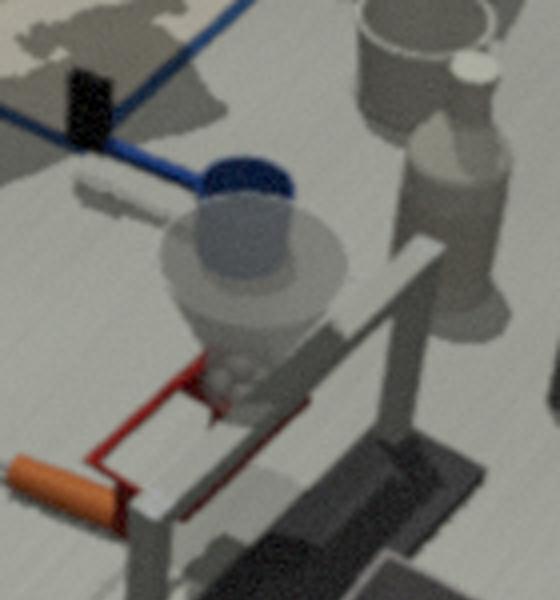

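The crops confirm the choices. In top pixels the cup is at about (221,248), its grip at about (222,294), the funnel rim at about (301,165), the balls at about (303,177), and the red frame runs along row ~191 out to x~344.

```bash
python3 - <<'E'
from h import *
p=P["top"];t=cv2.imread("pics/top0.png");s=cv2.imread("pics/scene0.png")
H,S,V=cv2.split(cv2.cvtColor(t,cv2.COLOR_BGR2HSV))
print("cam",cast([0,0],0,p)*0, (-p["world_to_cam"][:3,:3].T@p["world_to_cam"][:3,3]))
blue=(H>100)&(H<125)&(S>120)
b=[x for x in blobs(blue,100) if abs(x[1][0]-221)<8][0]; m=b[2].copy(); print(b[0]); m[262:]=0
pts=np.argwhere(m)[:,::-1].astype(np.float32)
print("cup minencl rim", cv2.minEnclosingCircle(pts))
c,r=cv2.minEnclosingCircle(pts); print(cast(c,.06,p),cast(c,.05,p))
fl=m&(V>115); fp=np.argwhere(fl)[:,::-1].astype(np.float32); c,r=cv2.minEnclosingCircle(fp);print("floor?",c,r,cast(c,.004,p), fl.sum())
# bar
bar=b[2].copy();bar[:266]=0; ys=np.unique(np.argwhere(bar)[:,0]); mid=np.array([[np.argwhere(bar[y]).mean(),y] for y in ys]); w=cast(mid,.05,p); print("bar",w[0],w[-1]); 
bl=[x for x in blobs(V<60,30) if abs(x[1][0]-222)<4 and abs(x[1][1]-294)<5][0]; print("grip",bl[0],bl[1],cv2.minAreaRect(np.argwhere(bl[2])[:,::-1].astype(np.float32)),cast(bl[1],.101,p),cast(bl[1],.08,p))
# red
red=((H<8)|(H>170))&(S>120)&(V>50); red[:,:280]=0; red[205:]=0; red[:,360:]=0; red[:165]=0
for st,c,l in blobs(red,8): print("red",st,c)
for u in (300,310,320,330,338):
    v=np.argwhere(red[183:200,u])[:,0]+183; print(u,v)
for v in (172,178,182,186): print(v,np.argwhere(red[v,325:358])[:,0]+325)
# balance pan
hb=cv2.GaussianBlur(cv2.cvtColor(t,cv2.COLOR_BGR2GRAY),(3,3),0)
c=cv2.HoughCircles(hb[195:280,385:475],cv2.HOUGH_GRADIENT,1,20,param1=80,param2=12,minRadius=18,maxRadius=30);print("pan",c+[385,195,0]); 
for q in (c[0,:3]+[385,195,0]): print(cast(q[:2],.055,p))
c=cv2.HoughCircles(hb[130:205,265:340],cv2.HOUGH_GRADIENT,1,20,param1=60,param2=10,minRadius=20,maxRadius=30);
for q in (c[0,:3]+[265,130,0]): print("funnel",q,cast(q[:2],.241,p))
balls=(V>170)&(S<50); balls[:168]=0;balls[186:]=0;balls[:,:290]=0;balls[:,318:]=0
for st,c,l in blobs(balls,5): print("balls",st,c,cast(c,.146,p))
for q,n in(((190+165/3,130+93/3),'L'),((190+515/3,130+90/3),'R')): print(n,cast(q,.176,p))
sp=P["scene"]
for q,n in(((330+175/4,160+355/4),'near'),((330+415/4,160+245/4),'far')): pass
q=np.array([[330+150/4,160+500/4],[330+430/4,160+243/4]]);print("scene bar ends",cast(q,.176,sp),cast(q,.19,sp))
E
```

```text
cam [[0. 0. 0.]] [ 0.22953805 -0.00142521  1.36585327]
[208 235  26  54 611]
cup minencl rim ((220.03271484375, 247.68223571777344), 13.644425392150879)
[[0.54190356 0.28122744 0.06      ]] [[0.5442956  0.28339194 0.05      ]]
floor? (224.0, 250.5) 11.236202239990234 [[0.54660318 0.28272559 0.004     ]] 233
bar [0.49492155 0.28204642 0.05      ] [0.43651397 0.27828799 0.05      ]
grip [218 287   8  14  94] [221.63829787 293.39361702] ((221.5, 293.5), (13.0, 7.0), 90.0) [[0.41523562 0.27117178 0.101     ]] [[0.41831871 0.27569763 0.08      ]]
red [342 171   3  18  39] [343.17948718 178.46153846]
red [295 186  49   8 180] [314.54444444 190.70555556]
300 [188 189 190 191 192]
310 [186 187 188 189 190 191 192 193]
320 [190 191 192 193]
330 [190 191 192]
338 [191 192]
172 [342 343 344]
178 [343 344]
182 [343 344]
186 [343 344]
pan [[[429.5        234.5         22.39999962]]]
[[ 0.53733529 -0.27039298  0.055     ]]
funnel [299.5        159.5         27.10000038] [[0.69683162 0.05066483 0.241     ]]
funnel [315.5        173.5         23.60000038] [[0.65924111 0.01550246 0.241     ]]
balls [298 173  11   6  32] [302.78125 175.25   ] [[0.69329926 0.0492878  0.146     ]]
L [[0.73018375 0.18889157 0.176     ]]
R [[ 0.71076383 -0.10002191  0.176     ]]
scene bar ends [[ 0.71420374 -0.08991813  0.176     ]
 [ 0.73435467  0.18434704  0.176     ]] [[ 0.72061825 -0.10060635  0.19      ]
 [ 0.74047284  0.16962548  0.19      ]]
```

Call:
play_rows(
  motion=[
    {"linear": [0.6, -0.7, 0], "spin": 0.5},
    {"linear": [1.4, -1.8, -0.3], "spin": 1.2},
    {"linear": [2.4, -3, -0.6], "spin": 2},
    {"linear": [3.4, -4.3, -0.9], "spin": 2.9},
    {"linear": [4.4, -5.6, -1.3], "spin": 3.8},
    {"linear": [5.3, -6.7, -1.6], "spin": 4.5},
    {"linear": [5.78, -7.33, -1.8], "spin": 4.92},
    {"linear": [5.78, -7.33, -1.8], "spin": 4.92},
    {"linear": [5.78, -7.33, -1.8], "spin": 4.92},
    {"linear": [5.78, -7.33, -1.8], "spin": 4.92},
  ],
  grip=85,
)

```text
t: 0.93
tool_pos: [0.4149, 0.274, 0.1771]
ee_rot: [3.142, -0.001, -3.083]
contact_force: [-0.2, 0.8, -0.1]
finger_gap: 0.996
grasp_force: 0.0
```

```bash
python3 - <<'E'
from cell import robot, imaging
import cv2
from h import *
s=robot.sense(); p=imaging.camera_params("wrist"); im=imaging.camera("wrist"); cv2.imwrite("pics/w1.png",im[:,:,::-1])
print(s["tool_pos"],s["ee_rot"],s["t"],p["world_to_cam"].round(3).tolist())
print("expected grip/cup px",proj([[.415,.274,.101],[.545,.282,.06]],p))
t=im[:,:,::-1].copy();H,S,V=cv2.split(cv2.cvtColor(t,cv2.COLOR_BGR2HSV))
for st,c,l in blobs((H>100)&(H<125)&(S>120),200): print("blue",st,c)
for st,c,l in blobs(V<45,300): print("blk",st,c,cv2.minAreaRect(np.argwhere(l)[:,::-1].astype(np.float32)))
E
```

```text
[0.4149422  0.27396197 0.17708173] [ 3.14154850e+00 -9.66012512e-04 -3.08348916e+00] 0.9333 [[-0.058, 0.998, 0.0, -0.251], [-0.947, -0.055, -0.317, 0.432], [-0.316, -0.019, 0.948, -0.194], [0.0, 0.0, 0.0, 1.0]]
expected grip/cup px [[317.19117412 247.71078367]
 [318.21459369 363.6414645 ]]
blue [362   0  21  75 857] [371.93582264  28.27187865]
blue [ 458  161  182   53 2038] [572.58390579 200.92590775]
blue [349 165  26  33 230] [358.66521739 185.87391304]
blue [397 187  61  16 413] [424.33898305 195.17191283]
blue [ 286  282   73  115 4061] [319.3553312  352.24944595]
blk [   0  171   43   84 2602] [ 17.04803997 215.07378939] ((20.999996185302734, 212.49996948242188), (41.99999237060547, 82.99998474121094), 0.0)
blk [ 316  210   17   67 1016] [323.38779528 243.4753937 ] ((324.0, 243.0), (66.0, 16.0), 90.0)
blk [    0   302   640   178 57103] [312.7339019  424.70253752] ((319.5, 390.5), (177.0, 639.0), 90.0)
```

View pics/w1.png

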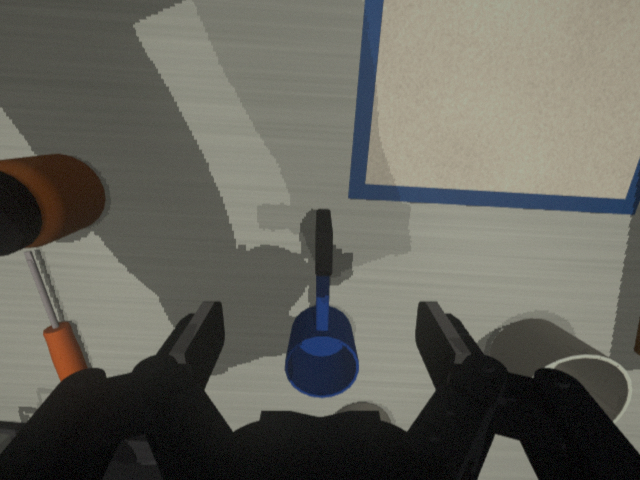

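The wrist view shows the grip between the open fingers at (323,243) and the cup rim at about (321,365). Both are within 3 mm of the estimate, so I'll descend with a small y correction and close.

Call:
play_rows(
  motion=[
    {"linear": [0, 0.05, -0.6]},
    {"linear": [0, 0.1, -1.4]},
    {"linear": [0, 0.1, -2.2]},
    {"linear": [0, 0.1, -3.0]},
    {"linear": [0, 0.1, -3.6]},
    {"linear": [0, 0.1, -3.9]},
    {"linear": [0, 0.1, -3.9]},
    {"linear": [0, 0.1, -3.9]},
  ],
)

```text
invalid input at $.motion[0]: expected keys linear, spin
```

Call:
play_rows(
  motion=[
    {"linear": [0, 0, 0]},
    {"linear": [0, 0, 0]},
    {"linear": [0, 0, 0]},
    {"linear": [0, 0, 0]},
    {"linear": [0, 0, 0]},
    {"linear": [0, 0, 0]},
    {"linear": [0, 0, 0]},
    {"linear": [0, 0, 0]},
    {"linear": [0, 0, 0]},
    {"linear": [0, 0, 0]},
    {"linear": [0, 0, 0]},
    {"linear": [0, 0, 0]},
  ],
  grip=0,
)

```text
invalid input at $.motion[0]: expected keys linear, spin
```

Call:
play_rows(
  motion=[
    {"linear": [0, 0.05, -0.6], "spin": 0},
    {"linear": [0, 0.1, -1.4], "spin": 0},
    {"linear": [0, 0.1, -2.2], "spin": 0},
    {"linear": [0, 0.1, -3.0], "spin": 0},
    {"linear": [0, 0.1, -3.6], "spin": 0},
    {"linear": [0, 0.1, -3.9], "spin": 0},
    {"linear": [0, 0.1, -3.9], "spin": 0},
    {"linear": [0, 0.1, -3.9], "spin": 0},
  ],
)

```text
t: 1.65
tool_pos: [0.4147, 0.2781, 0.0608]
ee_rot: [3.141, 0.0, -3.08]
contact_force: [-0.2, 0.2, -0.2]
finger_gap: 0.997
grasp_force: 0.0
```

Call:
play_rows(
  motion=[
    {"linear": [0, 0, 0], "spin": 0},
    {"linear": [0, 0, 0], "spin": 0},
    {"linear": [0, 0, 0], "spin": 0},
    {"linear": [0, 0, 0], "spin": 0},
    {"linear": [0, 0, 0], "spin": 0},
    {"linear": [0, 0, 0], "spin": 0},
    {"linear": [0, 0, 0], "spin": 0},
    {"linear": [0, 0, 0], "spin": 0},
    {"linear": [0, 0, 0], "spin": 0},
    {"linear": [0, 0, 0], "spin": 0},
    {"linear": [0, 0, 0], "spin": 0},
    {"linear": [0, 0, 0], "spin": 0},
  ],
  grip=0,
)

```text
t: 2.65
tool_pos: [0.415, 0.2772, 0.0604]
ee_rot: [-3.142, 0.0, -3.081]
contact_force: [-2.0, -0.7, 3.3]
finger_gap: 0.136
grasp_force: 60.5
```

Call:
play_rows(
  motion=[
    {"linear": [0, 0, 0.4], "spin": 0},
    {"linear": [0, 0, 1.2], "spin": 0},
    {"linear": [0, 0, 2.2], "spin": 0},
    {"linear": [0, -0.2, 3.0], "spin": 0},
    {"linear": [0.1, -0.7, 3.33], "spin": 0},
    {"linear": [0.2, -1.4, 3.33], "spin": -0.2},
    {"linear": [0.4, -2.2, 3.33], "spin": -0.3},
    {"linear": [0.6, -3.1, 3.33], "spin": -0.5},
    {"linear": [0.9, -4.0, 3.33], "spin": -0.7},
    {"linear": [1.1, -5.0, 3.33], "spin": -0.8},
    {"linear": [1.3, -6.0, 3.33], "spin": -1.0},
    {"linear": [1.5, -7.0, 3.33], "spin": -1.1},
    {"linear": [1.7, -7.9, 3.33], "spin": -1.2},
    {"linear": [1.9, -8.6, 3.33], "spin": -1.25},
    {"linear": [2.0, -8.9, 3.33], "spin": -1.25},
    {"linear": [2.1, -9.0, 3.33], "spin": -1.25},
    {"linear": [2.1, -9.0, 3.33], "spin": -1.25},
    {"linear": [2.1, -9.0, 3.33], "spin": -1.25},
    {"linear": [2.1, -9.0, 3.33], "spin": -1.25},
    {"linear": [2.1, -9.0, 3.33], "spin": -1.25},
  ],
)

```text
t: 4.32
tool_pos: [0.4778, 0.0082, 0.1602]
ee_rot: [3.141, -0.0, 3.073]
contact_force: [0.5, 0.2, -1.4]
finger_gap: 0.132
grasp_force: 59.8
```

```bash
python3 - <<'E'
from cell import robot, imaging
from h import *
s=robot.sense(); print(s["tool_pos"],s["ee_rot"],s["contact_force"])
ims={n:imaging.camera(n)[:,:,::-1].copy() for n in("top","scene")}
for n in ims: cv2.imwrite(f"pics/{n}1.png",ims[n])
a=ims["top"][120:320,240:400];b=ims["scene"][170:340,280:460]
a=cv2.resize(a,(480,600),interpolation=cv2.INTER_CUBIC);b=cv2.resize(b,None,fx=3,fy=3,interpolation=cv2.INTER_CUBIC)
o=np.zeros((600,800,3),np.uint8);o[:,:480]=a;o[:510,480:]=cv2.resize(b,(320,302))[:0] if 0 else 0
cv2.imwrite("pics/t1.png",a);cv2.imwrite("pics/s1.png",b)
yaw=s["ee_rot"][2]-np.pi; X=s["tool_pos"];ux=np.array([np.cos(yaw),np.sin(yaw),0])
cup=X+.13*ux; cup[2]=X[2]-.0604; print("cup",cup)
print("rim px", proj(cup+[0,0,.06],P["top"]))
t=ims["top"];H,S,V=cv2.split(cv2.cvtColor(t,cv2.COLOR_BGR2HSV))
for st,c,l in blobs((H>100)&(H<125)&(S>120),100): print(st,c)
print("jar",cast([317.7,291.7],.09,P["top"]))
E
```

```text
[0.47775199 0.00821352 0.16018735] [ 3.14143792e+00 -1.02209164e-04  3.07271393e+00] [ 0.5429885   0.21341435 -1.35205105]
cup [ 0.60744373 -0.00073363  0.09978735]
rim px [[324.77893579 204.6306154 ]]
[ 114  307  106   83 1013] [167.17077986 349.30306022]
[ 445  351  117   87 1119] [501.57372654 395.28150134]
jar [[0.40322409 0.03290938 0.09      ]]
```

View pics/t1.png

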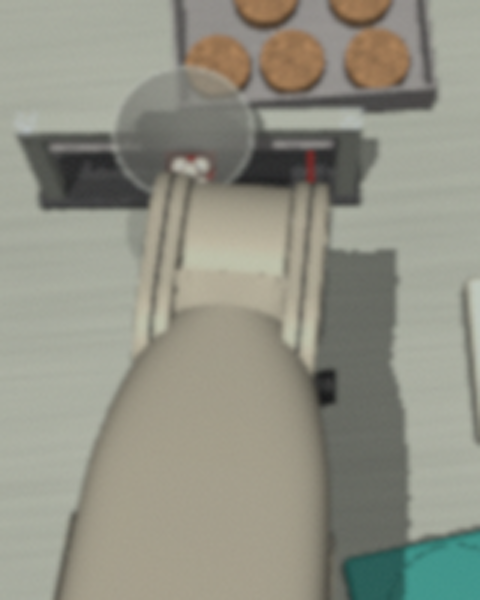

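View pics/s1.png

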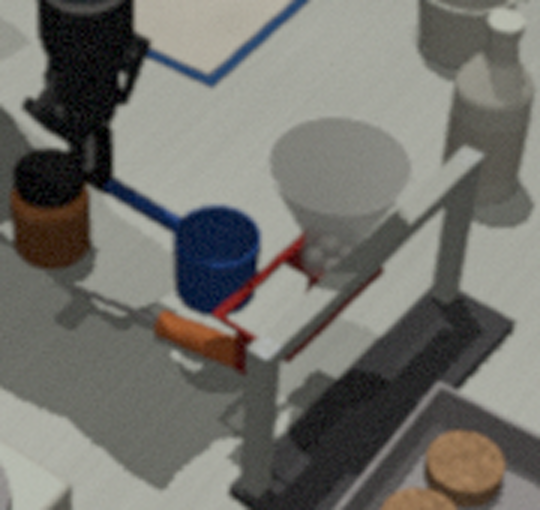

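The scene crop shows the cup held in front of the shutter with its rim at crop (217,235), the funnel rim at crop (341,167), and the jar clear of the gripper. In the top view the arm hides the cup.

```bash
python3 - <<'E'
from h import *
sp=P["scene"];tp=P["top"]
f=lambda x,y:(280+x/3,170+y/3)
print("cup rim meas",cast(f(217,235),.1598,sp),"exp .6074 -.0007")
print("funnel scene",cast(f(341,167),.241,sp),"top",cast((240+185/3,120+135/3),.241,tp),cast((301.3,165),.241,tp))
Y=-.07;ux=np.array([np.cos(Y),np.sin(Y),0]);uy=np.array([-np.sin(Y),np.cos(Y),0]);O=np.array([.686,.048,0])
z=np.array([0,0,1])
for n,p,g in(("scene",sp,lambda q:(q-[280,170])*3),("top",tp,lambda q:(q-[240,120])*3)):
    pts=[O-.102*uy-.014*ux+.130*z,O-.102*uy+.014*ux+.130*z,O-.102*uy-.014*ux+.086*z,O+36e-3*ux-.144*uy+.176*z,O+36e-3*ux+.144*uy+.176*z, O+.241*z, O+.136*z]
    print(n,g(proj(pts,p)).round(0).tolist())
E
```

```text
cup rim meas [[ 0.61392448 -0.00328575  0.1598    ]] exp .6074 -.0007
funnel scene [[0.6919807  0.04299237 0.241     ]] top [[0.68273755 0.04641214 0.241     ]] [[0.6828029  0.04726833 0.241     ]]
scene [[233.0, 327.0], [262.0, 345.0], [232.0, 365.0], [253.0, 350.0], [473.0, 148.0], [338.0, 160.0], [328.0, 258.0]]
top [[312.0, 195.0], [311.0, 164.0], [311.0, 212.0], [363.0, 119.0], [15.0, 121.0], [183.0, 131.0], [191.0, 178.0]]
```

Call:
play_rows(
  motion=[
    {"linear": [0, 0, -0.4], "spin": 0},
    {"linear": [0, 0, -0.9], "spin": 0},
    {"linear": [0, -0.05, -1.37], "spin": 0},
    {"linear": [0.1, -0.07, -1.4], "spin": 0},
    {"linear": [0.4, -0.1, -1.4], "spin": 0},
    {"linear": [0.7, -0.12, -1.4], "spin": 0},
    {"linear": [1.0, -0.15, -1.4], "spin": 0},
    {"linear": [1.3, -0.17, -1.4], "spin": 0},
    {"linear": [1.6, -0.2, -1.4], "spin": 0},
    {"linear": [1.9, -0.22, -1.4], "spin": 0},
    {"linear": [2.2, -0.24, -1.4], "spin": 0},
    {"linear": [2.44, -0.25, -1.4], "spin": 0},
    {"linear": [2.44, -0.25, -1.4], "spin": 0},
    {"linear": [2.44, -0.25, -1.4], "spin": 0},
  ],
)

```text
t: 5.58
tool_pos: [0.5513, -0.0003, 0.1179]
ee_rot: [3.142, -0.001, 3.071]
contact_force: [-0.1, 0.4, -0.6]
finger_gap: 0.132
grasp_force: 59.7
```

```bash
python3 - <<'E'
from cell import robot, imaging
from h import *
s=robot.sense(); print(s["tool_pos"],s["ee_rot"],s["contact_force"],s["torque"])
im=imaging.camera("scene")[:,:,::-1].copy()
cv2.imwrite("pics/s2.png",cv2.resize(im[170:320,310:460],None,fx=4,fy=4,interpolation=cv2.INTER_CUBIC))
E
```

```text
[ 5.51313833e-01 -3.08062151e-04  1.17899844e-01] [ 3.14156171e+00 -6.48901471e-04  3.07117895e+00] [-0.09638052  0.43951704 -0.55884525] [ 0.02308511  0.15424589 -0.01555469]
```

View pics/s2.png

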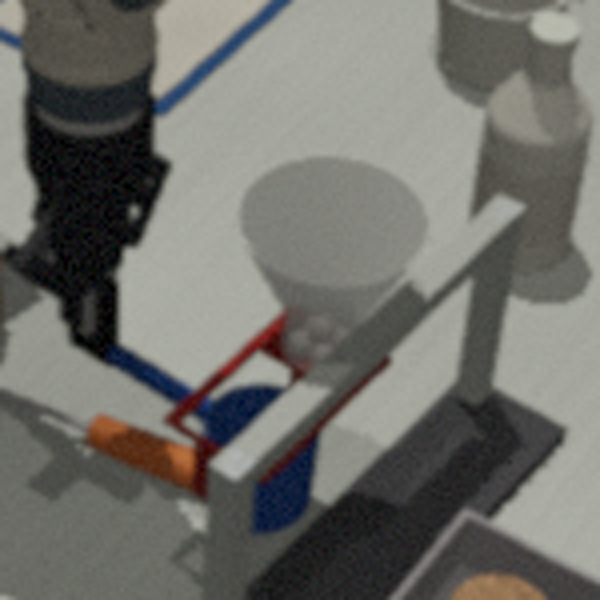

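The cup sits inside the yoke, between the two red paddles, with the shutter still shut and the balls at about crop (315,340). Next I push it open.

Call:
play_rows(
  motion=[
    {"linear": [0.01, 0.1, 0], "spin": 0},
    {"linear": [0.02, 0.25, 0], "spin": 0},
    {"linear": [0.03, 0.4, 0], "spin": 0},
    {"linear": [0.04, 0.55, 0], "spin": 0},
    {"linear": [0.05, 0.75, 0], "spin": 0},
    {"linear": [0.07, 0.95, 0], "spin": 0},
    {"linear": [0.08, 1.15, 0], "spin": 0},
    {"linear": [0.09, 1.35, 0], "spin": 0},
    {"linear": [0.11, 1.5, 0], "spin": 0},
    {"linear": [0.11, 1.6, 0], "spin": 0},
    {"linear": [0.11, 1.6, 0], "spin": 0},
    {"linear": [0.11, 1.6, 0], "spin": 0},
  ],
)

```text
t: 6.63
tool_pos: [0.5545, 0.048, 0.1181]
ee_rot: [3.141, -0.0, 3.072]
contact_force: [0.1, 0.6, -2.5]
finger_gap: 0.133
grasp_force: 59.7
```

Call:
play_rows(
  motion=[
    {"linear": [0, 0.05, 0], "spin": 0},
    {"linear": [0, 0.1, 0], "spin": 0},
    {"linear": [0.01, 0.15, 0], "spin": 0},
    {"linear": [0.01, 0.15, 0], "spin": 0},
    {"linear": [0.01, 0.15, 0], "spin": 0},
    {"linear": [0.01, 0.15, 0], "spin": 0},
  ],
)

```text
t: 7.13
tool_pos: [0.5548, 0.0522, 0.1182]
ee_rot: [3.142, -0.0, 3.071]
contact_force: [0.4, -1.0, -2.5]
finger_gap: 0.136
grasp_force: 59.7
```

Call:
play_rows(
  motion=[
    {"linear": [0, 0.05, 0], "spin": 0},
    {"linear": [0, 0.1, 0], "spin": 0},
    {"linear": [0, 0.1, 0], "spin": 0},
    {"linear": [0, 0.1, 0], "spin": 0},
    {"linear": [0, 0.1, 0], "spin": 0},
  ],
)

```text
t: 7.55
tool_pos: [0.5549, 0.0553, 0.1182]
ee_rot: [3.141, 0.0, 3.071]
contact_force: [-0.5, -0.8, -2.5]
finger_gap: 0.13
grasp_force: 59.7
```

```bash
python3 - <<'E'
from cell import robot, imaging
from h import *
s=robot.sense(); print(s["tool_pos"],s["contact_force"],s["torque"])
im=imaging.camera("scene")[:,:,::-1].copy();t=imaging.camera("top")[:,:,::-1].copy()
a=cv2.resize(im[190:310,350:450],(500,600),interpolation=cv2.INTER_CUBIC)
b=cv2.resize(t[140:240,275:325],(300,600),interpolation=cv2.INTER_CUBIC)
cv2.imwrite("pics/s3.png",np.hstack([a,b]))
E
```

```text
[0.55488123 0.05529753 0.11819944] [-0.48528224 -0.81802141 -2.5244045 ] [-0.16107511  0.21977929 -0.08676492]
```

View pics/s3.png

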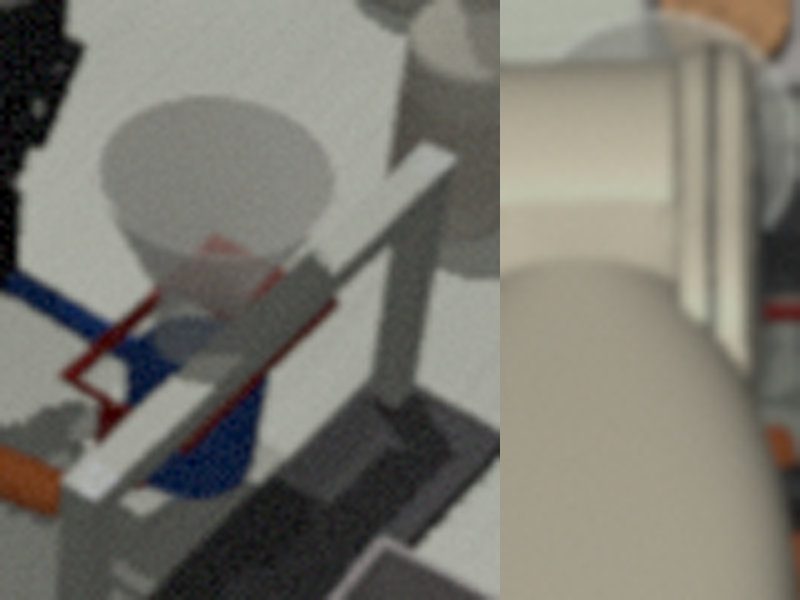

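The shutter is open: its plate now lies under the far side of the funnel at about crop (215,250), and the spout shows no balls. Now I push it shut.

Call:
play_rows(
  motion=[
    {"linear": [0, -0.05, 0], "spin": 0},
    {"linear": [-0.01, -0.15, 0], "spin": 0},
    {"linear": [-0.02, -0.3, 0], "spin": 0},
    {"linear": [-0.03, -0.45, 0], "spin": 0},
    {"linear": [-0.04, -0.6, 0], "spin": 0},
    {"linear": [-0.05, -0.75, 0], "spin": 0},
    {"linear": [-0.06, -0.9, 0], "spin": 0},
    {"linear": [-0.07, -1.05, 0], "spin": 0},
    {"linear": [-0.08, -1.2, 0], "spin": 0},
    {"linear": [-0.09, -1.35, 0], "spin": 0},
    {"linear": [-0.1, -1.5, 0], "spin": 0},
    {"linear": [-0.11, -1.65, 0], "spin": 0},
    {"linear": [-0.12, -1.8, 0], "spin": 0},
    {"linear": [-0.13, -1.95, 0], "spin": 0},
    {"linear": [-0.14, -2.05, 0], "spin": 0},
    {"linear": [-0.14, -2.1, 0], "spin": 0},
    {"linear": [-0.14, -2.1, 0], "spin": 0},
  ],
)

```text
t: 9.07
tool_pos: [0.5506, -0.0083, 0.1182]
ee_rot: [-3.141, 0.0, 3.071]
contact_force: [0.8, 1.4, -2.6]
finger_gap: 0.131
grasp_force: 59.8
```

Call:
play_rows(
  motion=[
    {"linear": [0, -0.04, 0], "spin": 0},
    {"linear": [0, -0.08, 0], "spin": 0},
    {"linear": [0, -0.08, 0], "spin": 0},
    {"linear": [0, -0.08, 0], "spin": 0},
  ],
)

```text
t: 9.4
tool_pos: [0.5503, -0.0097, 0.1181]
ee_rot: [3.141, -0.001, 3.072]
contact_force: [-2.5, 4.7, -0.7]
finger_gap: 0.136
grasp_force: 60.0
```

Call:
play_rows(
  motion=[
    {"linear": [0, -0.04, 0], "spin": 0},
    {"linear": [0, -0.08, 0], "spin": 0},
    {"linear": [0, -0.08, 0], "spin": 0},
    {"linear": [0, -0.08, 0], "spin": 0},
  ],
)

```text
t: 9.73
tool_pos: [0.5499, -0.0112, 0.1181]
ee_rot: [3.139, -0.001, 3.073]
contact_force: [-3.8, 8.2, 0.9]
finger_gap: 0.13
grasp_force: 61.2
```

Call:
play_rows(
  motion=[
    {"linear": [0, 0.15, 0], "spin": 0},
    {"linear": [0.01, 0.35, 0], "spin": 0},
    {"linear": [0.01, 0.4, 0], "spin": 0},
    {"linear": [-0.1, 0.4, 0], "spin": 0},
    {"linear": [-0.3, 0.42, 0], "spin": 0},
    {"linear": [-0.55, 0.44, 0], "spin": 0},
    {"linear": [-0.8, 0.46, 0], "spin": 0},
    {"linear": [-1.1, 0.48, 0], "spin": 0},
    {"linear": [-1.4, 0.5, 0], "spin": 0},
    {"linear": [-1.7, 0.52, 0], "spin": 0},
    {"linear": [-2.0, 0.54, 0], "spin": 0},
    {"linear": [-2.3, 0.56, 0.1], "spin": 0},
    {"linear": [-2.5, 0.56, 0.3], "spin": 0},
    {"linear": [-2.7, 0.56, 0.6], "spin": 0},
    {"linear": [-2.8, 0.56, 0.9], "spin": 0},
    {"linear": [-2.8, 0.56, 1.2], "spin": 0},
    {"linear": [-2.8, 0.56, 1.4], "spin": 0},
    {"linear": [-2.8, 0.56, 1.4], "spin": 0},
    {"linear": [-2.8, 0.56, 1.4], "spin": 0},
  ],
)

```text
t: 11.32
tool_pos: [0.4672, 0.0041, 0.1606]
ee_rot: [-3.142, 0.001, 3.071]
contact_force: [0.4, 0.9, -2.3]
finger_gap: 0.134
grasp_force: 59.8
```

```bash
python3 - <<'E'
from cell import robot, imaging
from h import *
s=robot.sense(); print(s["tool_pos"],s["ee_rot"],s["contact_force"],s["torque"])
im=imaging.camera("scene")[:,:,::-1].copy();t=imaging.camera("top")[:,:,::-1].copy()
cv2.imwrite("pics/sc4.png",im)
a=cv2.resize(im[190:310,330:430],(500,600),interpolation=cv2.INTER_CUBIC)
b=cv2.resize(t[140:240,290:350],(300,500),interpolation=cv2.INTER_CUBIC)
o=np.zeros((600,800,3),np.uint8);o[:,:500]=a;o[:500,500:]=b
cv2.imwrite("pics/s4.png",o)
H,S,V=cv2.split(cv2.cvtColor(t,cv2.COLOR_BGR2HSV))
red=((H<8)|(H>170))&(S>120)&(V>50)
print([np.argwhere(red[v,325:358])[:,0]+325 for v in (172,175,178,182)])
print("roll",cast([[463,192],[487,156]],0,P["top"])[0],cast([487,156],.22,P["top"]))
E
```

```text
[0.46715943 0.00411228 0.16055057] [-3.14151032e+00  1.03347457e-03  3.07112650e+00] [ 0.43856895  0.92597051 -2.30438645] [ 0.06266419  0.2368294  -0.01547719]
[array([342, 343, 344]), array([343, 344]), array([343, 344]), array([343, 344])]
roll [ 0.66514273 -0.38923422  0.        ] [[ 0.68032457 -0.39552523  0.22      ]]
```

View pics/s4.png

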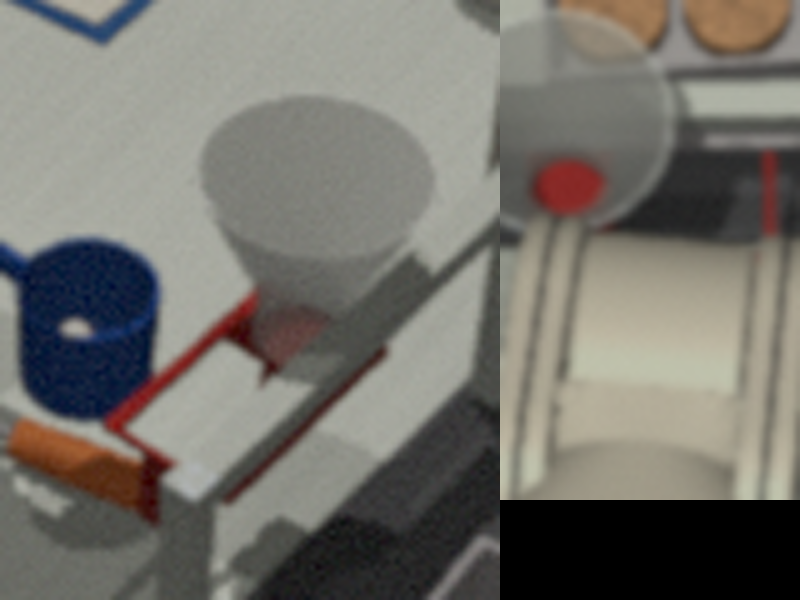

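The shutter is fully shut: the red arm is back at px 343–344 and the red plate covers the empty spout. The cup holds the balls, with one visible at crop (75,328), and none lie on the bench. Now to the balance.

Call:
play_rows(
  motion=[
    {"linear": [-0.02, -0.1, 0.1], "spin": 0},
    {"linear": [-0.08, -0.35, 0.2], "spin": 0},
    {"linear": [-0.17, -0.75, 0.2], "spin": 0},
    {"linear": [-0.29, -1.3, 0.2], "spin": 0},
    {"linear": [-0.43, -1.9, 0.2], "spin": 0},
    {"linear": [-0.59, -2.6, 0.2], "spin": 0},
    {"linear": [-0.75, -3.3, 0.2], "spin": 0},
    {"linear": [-0.9, -4.0, 0.2], "spin": 0},
    {"linear": [-1.06, -4.7, 0.2], "spin": 0},
    {"linear": [-1.22, -5.4, 0.2], "spin": 0},
    {"linear": [-1.38, -6.1, 0.2], "spin": 0},
    {"linear": [-1.54, -6.8, 0.2], "spin": 0},
    {"linear": [-1.68, -7.4, 0.2], "spin": 0},
    {"linear": [-1.8, -7.95, 0.2], "spin": 0},
    {"linear": [-1.9, -8.4, 0.2], "spin": 0},
    {"linear": [-1.97, -8.7, 0.2], "spin": 0},
    {"linear": [-2.0, -8.83, 0.2], "spin": 0},
    {"linear": [-2.0, -8.83, 0.2], "spin": 0},
    {"linear": [-2.0, -8.83, 0.2], "spin": 0},
    {"linear": [-2.0, -8.83, 0.2], "spin": 0},
  ],
)

```text
t: 13.08
tool_pos: [0.4067, -0.2601, 0.1662]
ee_rot: [3.141, -0.0, 3.072]
contact_force: [0.3, -0.5, -1.8]
finger_gap: 0.133
grasp_force: 59.8
```

```bash
python3 - <<'E'
from cell import robot, imaging
from h import *
s=robot.sense(); print(s["t"],s["tool_pos"],s["ee_rot"],s["contact_force"])
w=imaging.camera_params("wrist"); pickle.dump(w,open("W.pkl","wb"))
ims={n:imaging.camera(n)[:,:,::-1].copy() for n in("wrist","top","scene")}
for n in ims: cv2.imwrite(f"pics/{n}5.png",ims[n])
o=np.zeros((600,800,3),np.uint8)
o[:480,:400]=cv2.resize(ims["wrist"][240:480,220:420],(400,480)); 
o[:600,400:]=cv2.resize(ims["top"][160:310,380:480],(400,600),interpolation=cv2.INTER_CUBIC)
cv2.imwrite("pics/o5.png",o)
print("pan scene",cast([258,334],.055,P["scene"]),"cup4 scene",cast([347.8,248.4],.16,P["scene"]))
yaw=s["ee_rot"][2]-np.pi;X=s["tool_pos"];c=X+.13*np.array([np.cos(yaw),np.sin(yaw),0]);c[2]-=.0604;print("cup",c,"rim top px",proj(c+[0,0,.06],P["top"]),"wrist",proj(c+[0,0,.06],w))
E
```

```text
13.0833 [ 0.40665698 -0.26007589  0.1661993 ] [ 3.14131853e+00 -7.92561802e-05  3.07176263e+00] [ 0.32042301 -0.49390718 -1.77604539]
pan scene [[ 0.54215984 -0.26955914  0.055     ]] cup4 scene [[ 0.60559933 -0.01000446  0.16      ]]
cup [ 0.53634015 -0.26914642  0.1057993 ] rim top px [[437.12718323 223.87411612]] wrist [[316.89684925 494.02454541]]
```

View pics/o5.png

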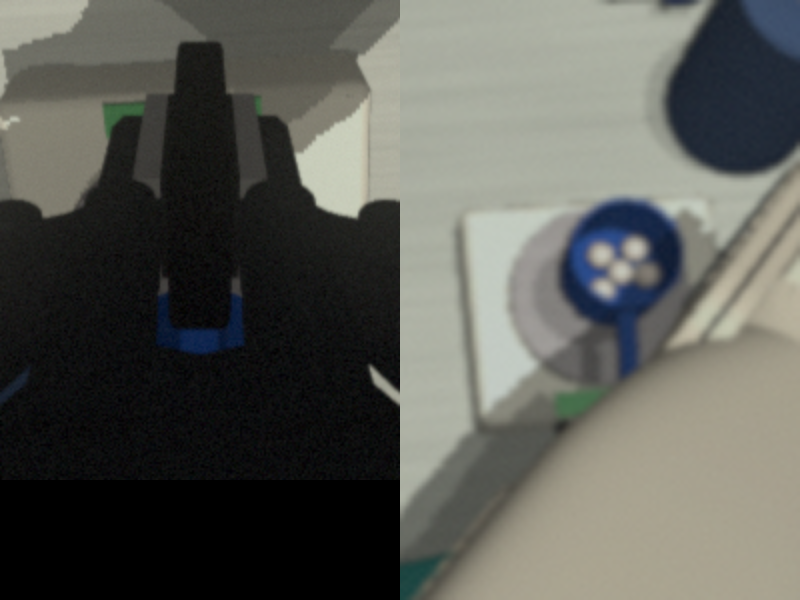

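All five balls are visible in the cup in the top crop, around (620,262), and the cup is over the pan to within a few mm. I'll lower it.

Call:
play_rows(
  motion=[
    {"linear": [0.02, -0.02, -0.15], "spin": 0},
    {"linear": [0.05, -0.05, -0.4], "spin": 0},
    {"linear": [0.05, -0.06, -0.7], "spin": 0},
    {"linear": [0.05, -0.06, -1.0], "spin": 0},
    {"linear": [0.05, -0.06, -1.25], "spin": 0},
    {"linear": [0.05, -0.06, -1.42], "spin": 0},
    {"linear": [0.05, -0.06, -1.52], "spin": 0},
    {"linear": [0.05, -0.06, -1.58], "spin": 0},
    {"linear": [0.05, -0.06, -1.6], "spin": 0},
    {"linear": [0.05, -0.06, -1.6], "spin": 0},
  ],
)

```text
t: 14.07
tool_pos: [0.4082, -0.2626, 0.1183]
ee_rot: [-3.141, 0.0, 3.071]
contact_force: [1.1, 0.2, -1.3]
finger_gap: 0.132
grasp_force: 59.8
```

Call:
play_rows(
  motion=[
    {"linear": [0, 0, -0.04], "spin": 0},
    {"linear": [0, 0, -0.08], "spin": 0},
    {"linear": [0, 0, -0.08], "spin": 0},
  ],
)

```text
t: 14.32
tool_pos: [0.4082, -0.2626, 0.1158]
ee_rot: [-3.141, 0.0, 3.071]
contact_force: [0.4, 0.6, -1.2]
finger_gap: 0.133
grasp_force: 59.9
```

Call:
play_rows(
  motion=[
    {"linear": [0, 0, -0.02], "spin": 0},
    {"linear": [0, 0, -0.04], "spin": 0},
    {"linear": [0, 0, -0.04], "spin": 0},
    {"linear": [0, 0, -0.04], "spin": 0},
  ],
)

```text
t: 14.65
tool_pos: [0.408, -0.2627, 0.1152]
ee_rot: [-3.141, 0.0, 3.071]
contact_force: [-3.9, 0.4, 6.8]
finger_gap: 0.133
grasp_force: 61.1
```

Call:
play_rows(
  motion=[
    {"linear": [0, 0, 0.01], "spin": 0},
    {"linear": [0, 0, 0.01], "spin": 0},
    {"linear": [0, 0, 0.01], "spin": 0},
    {"linear": [0, 0, 0.01], "spin": 0},
    {"linear": [0, 0, 0.01], "spin": 0},
    {"linear": [0, 0, 0.01], "spin": 0},
    {"linear": [0, 0, 0.01], "spin": 0},
    {"linear": [0, 0, 0.01], "spin": 0},
  ],
  grip=50,
)

```text
t: 15.32
tool_pos: [0.4081, -0.2625, 0.1148]
ee_rot: [3.142, -0.0, 3.071]
contact_force: [0.7, 0.5, -1.0]
finger_gap: 0.581
grasp_force: 0.0
```

Call:
play_rows(
  motion=[
    {"linear": [0, 0, 0.2], "spin": 0},
    {"linear": [0, 0, 0.6], "spin": 0},
    {"linear": [0, 0, 1.2], "spin": 0},
    {"linear": [0, 0, 2.0], "spin": 0},
    {"linear": [0, 0, 2.8], "spin": 0},
    {"linear": [-0.3, 0.5, 3.5], "spin": 0},
    {"linear": [-0.8, 1.3, 3.8], "spin": 0},
    {"linear": [-1.2, 2.5, 3.8], "spin": 0},
    {"linear": [-1.2, 3.7, 3.8], "spin": 0},
    {"linear": [-1.2, 4.9, 3.8], "spin": 0},
    {"linear": [-1.2, 5.8, 3.8], "spin": 0},
    {"linear": [-1.2, 6.5, 3.8], "spin": 0},
    {"linear": [-1.2, 6.8, 3.8], "spin": 0},
    {"linear": [-1.2, 7, 3.8], "spin": 0},
    {"linear": [-1.2, 7, 3.8], "spin": 0},
    {"linear": [-1.2, 7, 3.8], "spin": 0},
  ],
)

```text
t: 16.65
tool_pos: [0.3723, -0.053, 0.229]
ee_rot: [-3.141, 0.0, 3.071]
contact_force: [-0.1, 0.3, -0.4]
finger_gap: 0.586
grasp_force: 0.0
```

```bash
python3 - <<'E'
from cell import robot, imaging
from h import *
s=robot.sense(); print(s["t"],s["tool_pos"],s["contact_force"])
t=imaging.camera("top")[:,:,::-1].copy();cv2.imwrite("pics/top6.png",t)
cv2.imwrite("pics/t6.png",cv2.resize(t[130:330,290:490],None,fx=3,fy=3,interpolation=cv2.INTER_CUBIC))
E
```

```text
16.65 [ 0.37234225 -0.05302109  0.22898662] [-0.12041309  0.33728619 -0.43593205]
```

View pics/t6.png

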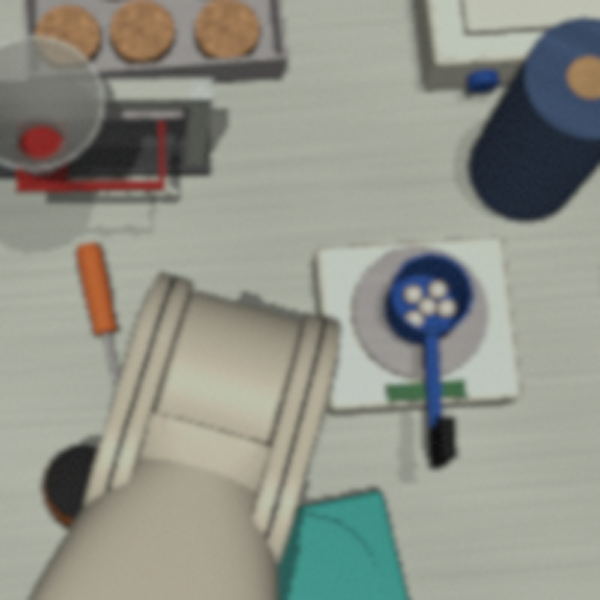

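```bash
python3 - <<'E'
from h import *
p=P["top"];t=cv2.imread("pics/top6.png");H,S,V=cv2.split(cv2.cvtColor(t,cv2.COLOR_BGR2HSV))
m=(H>100)&(H<125)&(S>110);m[:200]=0;m[:,:400]=0;m[:,460:]=0;m[244:]=0
# outer rim seen on the far side: leftmost/rightmost/top
q=np.argwhere(m);x0,x1,y0=q[:,1].min(),q[:,1].max(),q[:,0].min();print(x0,x1,y0,cv2.minEnclosingCircle(q[:,::-1].astype(np.float32)))
for c in((433.7,229),((x0+x1)/2,y0+(x1-x0)/2)): print(cast(c,.115,p))
g=cast([[290+419/3,130+313/3],[429.5,234.5]],.055,p);print("pan",g)
E
```

```text
419 446 215 ((431.7926940917969, 229.2073211669922), 14.709918022155762)
[[ 0.53666809 -0.27028215  0.115     ]]
[[ 0.53819087 -0.26741944  0.115     ]]
pan [[ 0.53775272 -0.27088299  0.055     ]
 [ 0.53733529 -0.27039298  0.055     ]]
```

The cup stands upright with its five balls, within about 3 mm of the pan centre. The shutter is shut and the other objects are unmoved.

```bash
python3 -c "
from cell import robot
print(robot.sign_off())"
```

```text
the job is handed in; nothing more can be done
None
```

The job is done and handed in at about 17 s of the allowed 51 s: the shutter was opened and pushed fully shut with the cup, and the cup now stands upright with all five balls within about 3 mm of the balance pan's centre.

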